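Slide warmer: four clicks hotter

TASK

Set the slide warmer four steps hotter: push against the side of the orange fin with a fingertip to turn the dial clockwise, as seen from above, by exactly four clicks from where it stands, never the other way and never past the fourth, and then press the green key beside the dial down and let it spring up. Do not pinch the fin between the fingers, keep off the red key, and leave everything else standing where it is.

Things in the scene. Friction and masses are not known exactly. Their poses are not given: they have to be found in the camera images.
- warmer: white slide warmer, 170 mm (x) by 280 mm (y), fixed to the trolley; origin under its centre, x away from its front, y to its left, z up. A metal plate (top 45 mm up) covers its left part; the white deck at its right (top 44 mm up) carries the dial and, behind it, two keys. Place and yaw vary
- dial (a joint): dial angle, rad, growing clockwise seen from above; 0 at the start wherever the fin points. It rests only at multiples of 0.349 (20 degrees; the bezel has a white tick per click), so four clicks are 1.396. Past half-way between two rests it snaps ahead by itself; let go before, it falls back. Peak resistance 0.10 to 0.17 N m (3 to 6 N at 28 mm from the axis). Stops at -1.75 and 2.8
- dial_axis (a point): centre of the dial, on the upper face of its black disc (60 mm above the trolley top; disc 92 mm across, axis vertical; the grey bezel round it is 108 mm across and lower)
- fin_end (a point): foot of the orange fin's outer end, level with the disc's top, 44 mm from the axis. The fin is an upright rib running radially from a black hub (18 mm across, 20 mm high) to this point; the line from dial_axis is its mid-plane. 14 mm thick in all: an orange web 6 mm thick, 22 mm high, with black cheeks on both sides, 12 to 40 mm from the axis, 1 to 19 mm above the disc
- set_key (a joint): travel of the green key, m: 0 up, 0.005 fully down, springs back; about 5 N hold it down. Pressed counts from 0.003
- set_key_top (a point): centre of the green key's top, 65 mm above the trolley top when up; key 22 mm across in a grey housing 38 mm across, 56 mm above the trolley top. Which of the two key places is green varies by run; the keys' centres lie 59 mm apart
- off_key (a joint): travel of the red key, the same kind
- off_key_top (a point): centre of the red key's top
- slide_rack: grey slide draining rack, 50x100x30 mm, standing on the warmer's metal plate; loose, origin under its centre
- petri_dish: small clear round dish, 60 mm across, 15 mm high, on the warmer's metal plate; loose, origin under its centre
- tub_red_lid: white tub with a red lid, 130 mm across, 110 mm high; loose, origin under its centre
- bench_timer: white bench timer with three keys, 62x66x21 mm; loose, origin under its centre
- carton_tr_1: white carton with a blue stripe, 60x90x80 mm; loose, origin under its centre
- wash_bottle_amber: amber squeeze bottle with a bent spout, 60x73x184 mm; loose, origin under its centre
- strip_pot: small pot with a black cap, 43 mm across, 87 mm high; loose, origin under its centre
- carton_tr_0: white carton with a purple stripe, 50x55x95 mm; loose, origin under its centre
- coplin_jar: lidded glass staining jar with purple dye, 62 mm across, 118 mm high; loose, origin under its centre
- dropper_bottle_2: brown dropper bottle, 38 mm across, 103 mm high; loose, origin under its centre
- dropper_bottle_1: smaller brown dropper bottle, 33 mm across, 91 mm high; loose, origin under its centre

How it is judged:
On the way, in this order (a step that is already met when the one before it is completed fails the run):
1. the dial stands at the fourth click (1.396 rad, within 0.1) (value of joint dial between 1.296 and 1.496 rad), for 0.2 s.
2. the green key is pressed (value of joint set_key above 0.003 m), for 0.05 s.
At the end, for the whole second after the job is handed in: the dial rests four clicks clockwise of its start (1.396 rad, within 0.1), both keys are up, and every loose thing stands upright within 20 mm of where it stood (all of step 1 and value of joint each of set_key, off_key below 0.001 m and velocity of joint dial between -0.1 and 0.1 rad/s and distance of each of slide_rack, petri_dish, tub_red_lid, bench_timer, carton_tr_1, wash_bottle_amber, strip_pot, carton_tr_0, coplin_jar, dropper_bottle_2, dropper_bottle_1 from where it was at the start of the episode below 0.02 m and angle between each of slide_rack, petri_dish, tub_red_lid, bench_timer, carton_tr_1, wash_bottle_amber, strip_pot, carton_tr_0, coplin_jar, dropper_bottle_2, dropper_bottle_1's own z axis and vertical below 0.3 rad); the robot touches nothing.
It fails at once if the dial went past the fourth click towards the fifth (over 1.6 rad), or the wrong way from its start (below -0.2 rad) (value of joint dial above 1.6 rad or value of joint dial below -0.2 rad).
It fails at once if the fin was pinched: both its cheeks pressed at once with over 1 N (contact force between the fingers and cheek_push above 1 N and contact force between the fingers and cheek_lead above 1 N).
It fails at once if the green key was pressed before the dial stood at the fourth click (value of joint set_key above 0.002 m and value of joint dial below 1.22 rad).
It fails at once if the red key was pressed (value of joint off_key above 0.002 m).
It fails at once if a loose thing was moved by more than 20 mm or tipped over (distance of any of slide_rack, petri_dish, tub_red_lid, bench_timer, carton_tr_1, wash_bottle_amber, strip_pot, carton_tr_0, coplin_jar, dropper_bottle_2, dropper_bottle_1 from where it was at the start of the episode above 0.02 m or angle between any of slide_rack, petri_dish, tub_red_lid, bench_timer, carton_tr_1, wash_bottle_amber, strip_pot, carton_tr_0, coplin_jar, dropper_bottle_2, dropper_bottle_1's own z axis and vertical above 0.5 rad).
It also fails if it takes over 51 s, if anything falls off the work surface, if the arm or the gripper's body presses on something with over 40 N, if the wrist force passes 120 N, or if a joint passes its speed limit or range.

ROBOT

A 6-joint arm with a two-finger parallel gripper is mounted at the origin on a cart in front of the work surface, level with it; the furniture and walls round the work are solid. World frame = base frame: x ahead of the robot, y to its left, z up, the work surface at z = 0. Lengths are in m, angles in rad, forces in N, time in s.
With the tool pointing down it reaches from about 0.275 to 0.75 m from the base axis. Payload 10.2 kg.
Tool frame: the origin (TCP) lies at the very end of the fingers, on their centre line; the grasp point (between the pads) lies 19 mm behind it (robot.grip_point_offset is the distance from the TCP to the grasp point, in m); z points along the fingers, y is the direction in which the jaws open and shut (so a half turn about z gives the same grasp; the last joint's range is limited). The gripper opens to 85 mm and grips with 20 to 120 N. Pads are 22 mm wide; open, the fingers measure 114 mm over their backs; the gripper's body (76 mm by 85 mm) begins 54 mm behind the grasp point. The pads swing forward as they close: fully open they stand 13 mm farther back than shut.
Start: joints at [0.959, 0.313, 1.498, -0, 1.331, -0.223], TCP at [0.199, 0.486, 0.231] pointing down, gripper open.
Joint ranges: [-2.94, 2.94], [-0.97, 2.17], [0.19, 2.56], [-1.23, 4.37], [0.02, 3.11], [-2.88, 2.88]. Speed limits (rad/s): [2.39, 2.39, 3.01, 3.14, 3.14, 3.14].

INTERFACE

Orientations are given as a unit quaternion [w, x, y, z].
In Python, from workcell import readout, vision, robot gives the robot as it stands.
- The arm moves only by the shell command python3 -m jog 'ROWS' [FORCE]. ROWS is JSON, a list of rows, each a list of 3 entries, a list of its own where there are three numbers: the turn, a rotation vector about the world's x, y, z in rad, then the shift along the world's x, y, z in cm, then the closure, from -1 (fully open) to 1 (shut). In form: [[[rx, ry, rz], [dx, dy, dz], hand], ...]. A call has 1 to 10 rows; each row shifts and turns the commanded pose from where the row before left it; what a row does not reach is not made up. A row lasts 1/8 s, in which the tool goes at most 62.5 mm and 10.7 degrees, less where a joint would pass 70% of its speed; a pose out of reach is approached as far as the arm can. A call is refused whole if a number of a shift passes 6.25 or a number of a turn 0.188, either way. A call with a gripper value outside its range is refused whole. The fingers move at their own pace and stop on an object; FORCE is the grip in N (left out, the last holds). Time passes only in rows, so rows that do not move let the fingers close. It gives the time, the measured TCP pose, the force and the opening at its end, in the units of the state.
- readout.state(): the state, without advancing time (a new reading comes with each control period).
- vision.capture(name): name is "scene" or "top" or "wrist"; returns a dict with "img" (384x512x3 uint8, red, green, blue), "z_map" (384x512 float32, m along the optical axis (not along the pixel's ray), 0 where there is no reading), "fx", "fy", "cx", "cy" (pixels), "dist_coeffs" ([k1, k2, p1, p2, k3] as OpenCV has them; the pictures are not rectified), "pose" (4x4, takes a point from camera to world coordinates). Camera axes: x right, y down, z forward; pixel columns grow to the right and rows downward; lengths in m; the calibration is good to about 2 mm. A picture is of the moment at which its call begins.
- robot.hand_in(): hands the job in, once; it reports no verdict.
The state is a dict: "clock": time; "joints": joint angles; "dq": joint speeds; "effort": joint torques, N m; "tcp_pos": TCP position; "tcp_rot": TCP orientation; "wrist_force": force on the tool from outside, world axes, zero at the start; "wrist_torque": the same for the moment, N m; "width": finger opening in m.
Only numpy, scipy, OpenCV 4.12 (cv2) and the standard library are available. Lean on these libraries where they do the work, as an engineer would, in place of code of your own. Each camera call takes 0.05 s, during which the arm holds its last target.

## Working session

There is one attempt and no reset: what is moved stays moved. The work goes in short steps, Python scripts to look and compute and a shell command to move; the robot and the scene stay as the last step left them, time stands still between calls to the robot, and variables do not carry over. Pictures are saved under pics/ and viewed, and the job is handed in when it is done.

```bash
mkdir -p pics
cat > h.py <<'E'
import numpy as np, cv2
from workcell import readout, vision, robot
def save(c,n): cv2.imwrite('pics/'+n, c['img'][:,:,::-1])
def K(c): return np.array([[c['fx'],0,c['cx']],[0,c['fy'],c['cy']],[0,0,1.]])
def ray(c,uv,z):
    p=cv2.undistortPoints(np.array(uv,float).reshape(-1,1,2),K(c),np.array(c['dist_coeffs'],float)).reshape(-1,2)
    P=np.array(c['pose']); d=np.c_[p,np.ones(len(p))]@P[:3,:3].T; o=P[:3,3]
    return o+d*((z-o[2])/d[:,2])[:,None]
def proj(c,X):
    P=np.linalg.inv(np.array(c['pose'])); X=np.array(X,float).reshape(-1,3)@P[:3,:3].T+P[:3,3]
    return cv2.projectPoints(X,np.zeros(3),np.zeros(3),K(c),np.array(c['dist_coeffs'],float))[0].reshape(-1,2)
E
python3 - <<'E'
from h import *
import pickle
for n in ['scene','top','wrist']:
    c=vision.capture(n); save(c,n+'0.png'); pickle.dump(c,open(n+'0.pkl','wb')); print(n,np.round(c['pose'],3).tolist())
print(readout.state())
E
```

```text
scene [[0.782, -0.471, 0.409, 0.14], [-0.623, -0.571, 0.535, -0.524], [-0.018, -0.673, -0.74, 0.786], [0.0, 0.0, 0.0, 1.0]]
top [[-0.017, -0.985, 0.172, 0.367], [-1.0, 0.02, 0.019, -0.007], [-0.022, -0.172, -0.985, 1.204], [0.0, 0.0, 0.0, 1.0]]
wrist [[0.379, 0.88, 0.285, 0.125], [0.925, -0.36, -0.119, 0.516], [-0.002, 0.309, -0.951, 0.375], [0.0, 0.0, 0.0, 1.0]]
{'clock': 0.15, 'joints': array([ 9.58578522e-01,  3.13331447e-01,  1.49823195e+00,  1.76608140e-05,
        1.33099393e+00, -2.23402306e-01]), 'dq': array([ 0.00113888, -0.00043599, -0.00484069,  0.0009737 ,  0.00030338,
       -0.00045438]), 'effort': array([ 1.43791734e-03, -4.12369967e+01, -2.59797156e+01, -1.97406043e-04,
        3.25635257e-03, -1.56425324e-05]), 'tcp_pos': array([0.19892559, 0.48565867, 0.23087296]), 'tcp_rot': array([-2.03551088e-04,  1.93187514e-01,  9.81161736e-01, -4.37364242e-04]), 'wrist_force': array([ 0.40583235,  0.19749848, -0.10547646]), 'wrist_torque': array([ 0.0092484 ,  0.02263023, -0.00290413]), 'width': 0.0855027913260453}
```

View pics/top0.png

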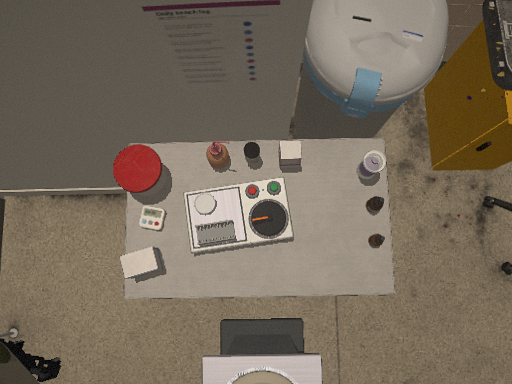

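View pics/scene0.png

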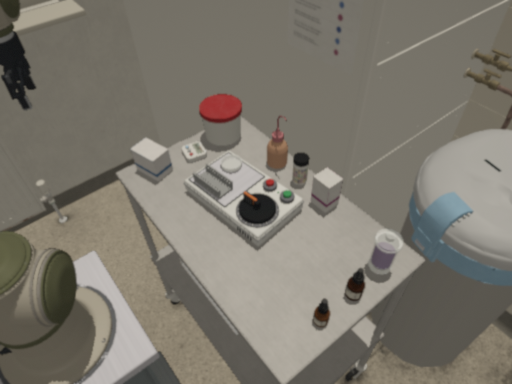

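The top view shows the dial at about (269,218) with the fin pointing left, the green key at (274,187) and the red key at (252,190). Next I'll measure them.

Run:
```python
from h import *
import pickle
for n in ['top','scene']:
    c=pickle.load(open(n+'0.pkl','rb')); im=c['img']; hsv=cv2.cvtColor(im,cv2.COLOR_RGB2HSV)
    if n=='top': box=(180,170,300,260)
    else: box=(180,150,310,245)
    m0=np.zeros(im.shape[:2],np.uint8); m0[box[1]:box[3],box[0]:box[2]]=1
    S=(hsv[...,1]>110)&(m0>0)
    for nm,lo,hi,z in [('orange',5,22,.082),('green',45,95,.065),('red',-1,5,.065),('red2',170,181,.065)]:
        m=S&(hsv[...,0]>lo)&(hsv[...,0]<hi)&(hsv[...,2]>60)
        cnt,lab,st,ce=cv2.connectedComponentsWithStats(m.astype(np.uint8))
        for i in range(1,cnt):
            if st[i,4]>8:
                print(n,nm,st[i],ce[i].round(1),ray(c,ce[i],z).round(4))
                if nm=='orange':
                    ys,xs=np.where(lab==i); r=ray(c,np.c_[xs,ys],.082); 
                    mu=r.mean(0); u,s,v=np.linalg.svd(r[:,:2]-mu[:2]); t=(r[:,:2]-mu[:2])@v[0]
                    print('axis',v[0],'ends',mu[:2]+v[0]*t.min(),mu[:2]+v[0]*t.max())
    m=((hsv[...,2]<60)&(m0>0)).astype(np.uint8)
    cs,_=cv2.findContours(m,cv2.RETR_EXTERNAL,cv2.CHAIN_APPROX_NONE); k=max(cs,key=cv2.contourArea)
    e=cv2.fitEllipse(cv2.convexHull(k)); print(n,'disc',e)
    w=ray(c,cv2.convexHull(k).reshape(-1,2),.060)[:,:2].astype(np.float32); print(' world',cv2.fitEllipse(w))
    x0,y0,x1,y1=box
    cv2.imwrite(f'pics/{n}c.png',cv2.resize(im[y0:y1,x0:x1,::-1],None,fx=6,fy=6,interpolation=cv2.INTER_CUBIC))
    # deck yaw: white mask
c=pickle.load(open('top0.pkl','rb')); im=c['img']
m=((im.min(2)>200)).astype(np.uint8); m[:170]=0;m[260:]=0;m[:,:180]=0;m[:,300:]=0
cs,_=cv2.findContours(m,cv2.RETR_EXTERNAL,cv2.CHAIN_APPROX_NONE);k=max(cs,key=cv2.contourArea)
w=ray(c,cv2.convexHull(k).reshape(-1,2),.044)[:,:2].astype(np.float32);print(cv2.minAreaRect(w))
```

```text
top orange [252 216  16   6  48] [259.4 218. ] [[ 0.5085 -0.0052  0.082 ]]
axis [ 0.16130718 -0.98690425] ends [0.505309   0.01437032] [ 0.51179418 -0.02530709]
top green [270 184   8   7  45] [273.5 186.8] [[ 0.5936 -0.0445  0.065 ]]
top red [248 186   8   8  50] [251.7 189.9] [[0.5865 0.0139 0.065 ]]
top disc ((268.25494384765625, 218.025634765625), (33.68060302734375, 34.16679382324219), 133.9654998779297)
 world ((0.5109813809394836, -0.028582945466041565), (0.08952866494655609, 0.09069743007421494), 117.6884765625)
scene orange [244 192  14  10  63] [250.8 196.7] [[ 0.5096 -0.0097  0.082 ]]
axis [ 0.17211353 -0.98507712] ends [0.50568454 0.01281054] [ 0.51286972 -0.02831328]
scene green [284 192   7   5  31] [286.8 193.9] [[ 0.5933 -0.047   0.065 ]]
scene red [266 179   8   7  43] [269.4 182.2] [[0.5858 0.0116 0.065 ]]
scene disc ((256.7717590332031, 208.61595153808594), (29.424448013305664, 36.77839660644531), 89.33345031738281)
 world ((0.5094418525695801, -0.03244883194565773), (0.08916695415973663, 0.09339641779661179), 150.78758239746094)
((0.5453664064407349, 0.12953254580497742), (0.08133797347545624, 0.0746510922908783), 7.7247419357299805)
```

View pics/topc.png

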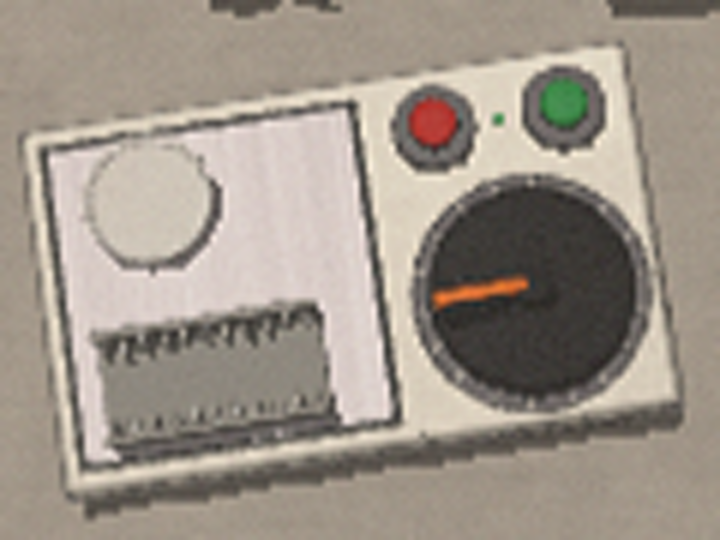

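View pics/scenec.png

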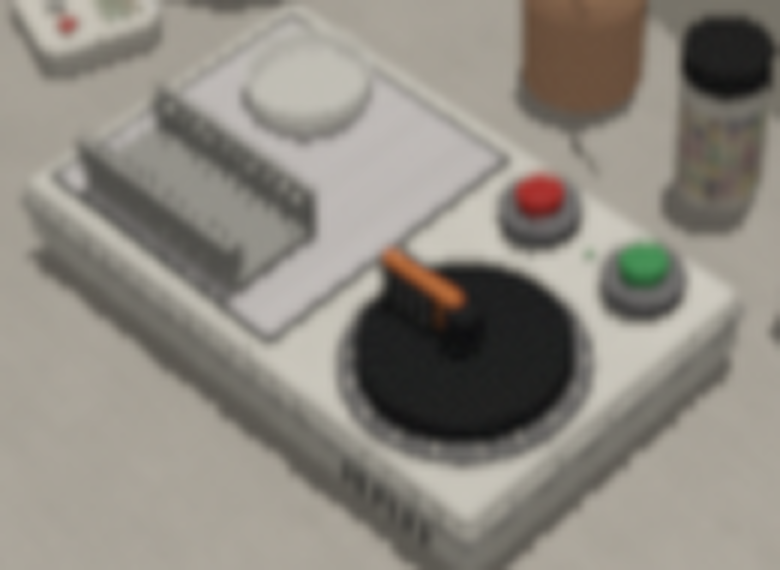

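View pics/wrist0.png

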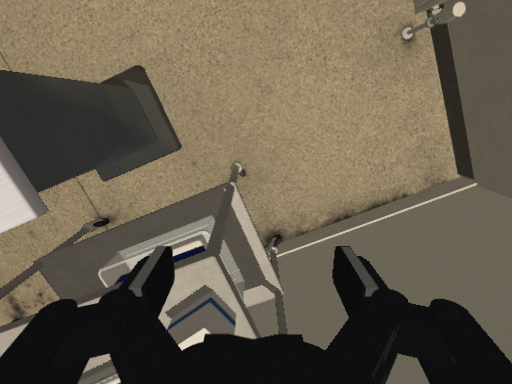

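Measured so far: axis ≈ (0.510, -0.030), fin at about 98°, green key ≈ (0.593, -0.046), red key ≈ (0.586, 0.013). I'll shut the fingers and push with the tool's -x face, keeping it parallel to the fin. First I move to the near side of the fin.

```bash
python3 -m jog '[[[0,0,0.053],[2.2,-4,-0.3],1],[[0,0,0.053],[2.2,-4,-0.3],1],[[0,0,0.053],[2.2,-4,-0.3],1],[[0,0,0.053],[2.2,-4,-0.3],1],[[0,0,0.053],[2.2,-4,-0.3],1],[[0,0,0.053],[2.2,-4,-0.3],1],[[0,0,0.053],[2.2,-4,-0.3],1],[[0,0,0.053],[2.2,-4,-0.3],1],[[0,0,0.053],[2.2,-4,-0.3],1],[[0,0,0.053],[2.2,-4,-0.3],1]]' 30; python3 -m jog '[[[0,0,0],[2,-4,-0.5],1],[[0,0,0],[2.0,-4,-0.5],1],[[0,0,0],[0,0,0],1],[[0,0,0],[0,0,0],1]]'
```

```text
clock: 1.4
tcp_pos: [0.4195, 0.0844, 0.2012]
tcp_rot: [-0.0, -0.071, 0.997, 0.0]
wrist_force: [0.7, 0.5, -0.4]
width: -0.0001
clock: 1.9
tcp_pos: [0.4587, 0.0062, 0.1912]
tcp_rot: [-0.0, -0.07, 0.998, 0.0]
wrist_force: [-0.8, 0.8, 0.4]
width: -0.0001
```

Run:
```python
from h import *
import pickle
for n in ['wrist','top']:
    c=vision.capture(n); save(c,n+'1.png'); pickle.dump(c,open(n+'1.pkl','wb'))
    im=c['img'];hsv=cv2.cvtColor(im,cv2.COLOR_RGB2HSV)
    for nm,lo,hi,z in [('orange',5,22,.082),('green',45,95,.065),('red',-1,5,.065)]:
        m=(hsv[...,1]>110)&(hsv[...,2]>60)&(hsv[...,0]>lo)&(hsv[...,0]<hi)
        cnt,lab,st,ce=cv2.connectedComponentsWithStats(m.astype(np.uint8))
        for i in range(1,cnt):
            p=ray(c,ce[i],z)[0]
            if st[i,4]>20 and abs(p[0]-.54)<.1 and abs(p[1]+.02)<.08:
                print(n,nm,st[i],ce[i].round(1),p.round(4))
                if nm=='orange':
                    ys,xs=np.where(lab==i); r=ray(c,np.c_[xs,ys],.082); w=r[:,:2].astype(np.float32)
                    print(cv2.minAreaRect(w), cv2.fitLine(w,2,0,.01,.01).ravel(), cv2.boxPoints(cv2.minAreaRect(w)))
```

```text
wrist orange [216 227  26  15 193] [228.5 237.3] [ 0.5092 -0.0113  0.082 ]
((0.5056203603744507, -0.011832376010715961), (0.015564868226647377, 0.02547471597790718), 8.104652404785156) [ 0.08833914 -0.9960905   0.50917554 -0.01127101] [[ 4.9611995e-01 -3.1941594e-04]
 [ 4.9971136e-01 -2.5539696e-02]
 [ 5.1512074e-01 -2.3345336e-02]
 [ 5.1152933e-01  1.8749442e-03]]
wrist orange [254 227   4   8  29] [255.4 230.8] [0.4982 0.0146 0.082 ]
((0.497888445854187, 0.014704632572829723), (0.007714822888374329, 0.003022728255018592), 8.127592086791992) [0.9740928  0.2261487  0.4982158  0.01462339] [[0.4938561  0.01565546]
 [0.49428347 0.0126631 ]
 [0.5019208  0.0137538 ]
 [0.50149345 0.01674617]]
top green [270 183   8   8  45] [273.5 186.7] [ 0.5939 -0.0444  0.065 ]
top red [248 186   8   9  51] [251.7 189.9] [0.5863 0.0139 0.065 ]
```

View pics/wrist1.png

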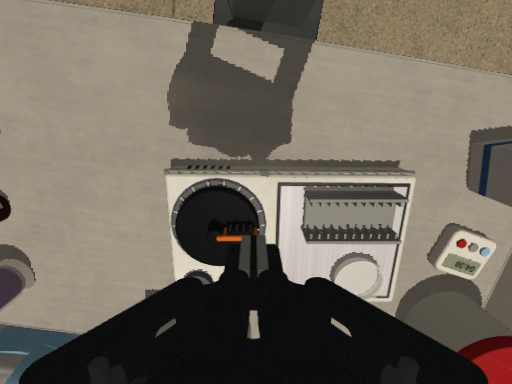

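The wrist view (upside down) shows the fin along row ~240, columns 216–258. Its cheeks are on the robot side and the fingers cover its outer end. Now I descend about 12 mm short of the fin's trailing cheek.

```bash
python3 -m jog '[[[0,0,0],[0.85,-0.6,-3.5],1],[[0,0,0],[0.85,-0.6,-3.5],1],[[0,0,0],[0,0,-2.7],1],[[0,0,0],[0,0,-1.8],1],[[0,0,0],[0,0,-0.9],1],[[0,0,0],[0,0,0],1],[[0,0,0],[0,0,0],1]]'
python3 - <<'E'
from h import *
import pickle
for n in ['wrist','scene']:
    c=vision.capture(n); save(c,n+'2.png')
print(readout.state()['wrist_force'],readout.state()['tcp_pos'])
E
```

```text
clock: 2.88
tcp_pos: [0.4764, -0.0061, 0.068]
tcp_rot: [0.001, -0.071, 0.997, -0.0]
wrist_force: [-0.5, 0.5, 0.3]
width: -0.0
[-0.02602003 -0.51768337  0.33570511] [ 0.47637826 -0.00619161  0.06796597]
```

View pics/wrist2.png

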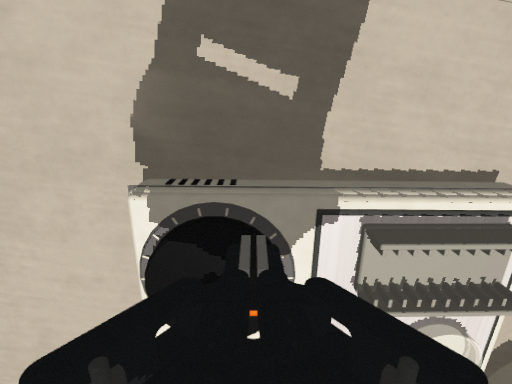

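View pics/scene2.png

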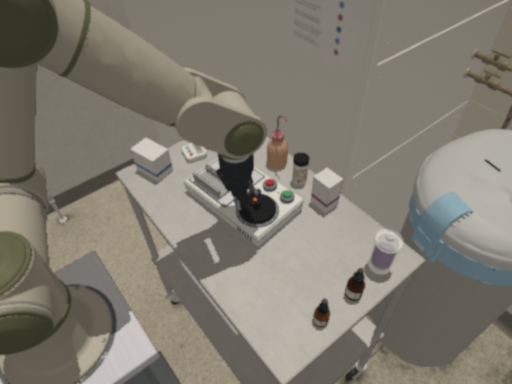

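```bash
python3 -m jog '[[[0,0,0],[0.4,0.06,0],1],[[0,0,0],[0.4,0.06,0],1],[[0,0,0],[0.2,0.03,0],1],[[0,0,0],[0,0,0],1]]';python3 -m jog '[[[0,0,0],[0.15,0.02,0],1],[[0,0,0],[0,0,0],1]]';python3 -m jog '[[[0,0,0],[0.15,0.02,0],1],[[0,0,0],[0,0,0],1]]'
```

```text
clock: 3.48
tcp_pos: [0.4861, -0.0046, 0.0672]
tcp_rot: [-0.0, -0.071, 0.998, 0.0]
wrist_force: [0.8, 0.3, 0.5]
width: 0.0001
clock: 3.72
tcp_pos: [0.4876, -0.0045, 0.0673]
tcp_rot: [-0.0, -0.071, 0.998, 0.0]
wrist_force: [-0.6, -0.4, -0.8]
width: -0.0003
clock: 3.98
tcp_pos: [0.4891, -0.0043, 0.0673]
tcp_rot: [0.0, -0.071, 0.998, -0.0]
wrist_force: [0.2, -0.4, 0.3]
width: 0.0
```

```bash
python3 -m jog '[[[0,0,0],[0.1,0.01,0],1],[[0,0,0],[0,0,0],1]]';python3 -m jog '[[[0,0,0],[0.1,0.01,0],1],[[0,0,0],[0,0,0],1]]';python3 -m jog '[[[0,0,0],[0.1,0.01,0],1],[[0,0,0],[0,0,0],1]]'
```

```text
clock: 4.22
tcp_pos: [0.4901, -0.0042, 0.0673]
tcp_rot: [-0.0, -0.071, 0.998, -0.0]
wrist_force: [-0.2, 0.2, 0.6]
width: 0.0004
clock: 4.47
tcp_pos: [0.4911, -0.0041, 0.0673]
tcp_rot: [0.0, -0.071, 0.998, -0.0]
wrist_force: [-0.3, 0.7, -0.4]
width: 0.0003
clock: 4.72
tcp_pos: [0.4919, -0.0039, 0.0672]
tcp_rot: [-0.0, -0.071, 0.998, 0.0]
wrist_force: [-0.4, 0.9, 0.3]
width: -0.0003
```

```bash
python3 -m jog '[[[0,0,0],[0.1,0.01,0],1],[[0,0,0],[0,0,0],1]]';python3 -m jog '[[[0,0,0],[0.1,0.01,0],1],[[0,0,0],[0,0,0],1]]';python3 -m jog '[[[0,0,0],[0.1,0.01,0],1],[[0,0,0],[0,0,0],1]]'
```

```text
clock: 4.97
tcp_pos: [0.4925, -0.0037, 0.0672]
tcp_rot: [-0.001, -0.071, 0.998, 0.0]
wrist_force: [-5.3, 0.5, 2.7]
width: -0.0001
clock: 5.22
tcp_pos: [0.4932, -0.0035, 0.0671]
tcp_rot: [-0.001, -0.071, 0.998, 0.0]
wrist_force: [-6.8, 0.7, 4.0]
width: -0.0003
clock: 5.48
tcp_pos: [0.494, -0.0032, 0.0671]
tcp_rot: [-0.001, -0.071, 0.998, 0.001]
wrist_force: [-7.4, 2.1, 5.0]
width: -0.0001
```

```bash
python3 - <<'E'
import numpy as np
ax=np.array([.510,-.030]);r=np.array([.494,-.0035])-ax
p=ax+r
for a in range(5,85,5):
    t=-np.radians(a);R=np.array([[np.cos(t),-np.sin(t)],[np.sin(t),np.cos(t)]]);q=ax+R@r
    print(a,q.round(4),'d cm',((q-p)*100).round(2));p=q
E
python3 -m jog '[[[0,0,-0.044],[0.11,0.07,0],1],[[0,0,0],[0,0,0],1]]';python3 -m jog '[[[0,0,-0.044],[0.11,0.06,0],1],[[0,0,0],[0,0,0],1]]'
```

```text
5 [ 0.4964 -0.0022] d cm [0.24 0.13]
10 [ 0.4988 -0.0011] d cm [0.25 0.11]
15 [ 5.014e-01 -3.000e-04] d cm [0.26 0.09]
20 [5.04e-01 4.00e-04] d cm [0.26 0.06]
25 [0.5067 0.0008] d cm [0.27 0.04]
30 [0.5094 0.0009] d cm [0.27 0.02]
35 [0.5121 0.0009] d cm [ 0.27 -0.01]
40 [0.5148 0.0006] d cm [ 0.27 -0.03]
45 [5.174e-01 1.000e-04] d cm [ 0.26 -0.05]
50 [ 0.52   -0.0007] d cm [ 0.26 -0.08]
55 [ 0.5225 -0.0017] d cm [ 0.25 -0.1 ]
60 [ 0.5249 -0.0029] d cm [ 0.24 -0.12]
65 [ 0.5273 -0.0043] d cm [ 0.23 -0.14]
70 [ 0.5294 -0.0059] d cm [ 0.22 -0.16]
75 [ 0.5315 -0.0077] d cm [ 0.2  -0.18]
80 [ 0.5333 -0.0096] d cm [ 0.19 -0.2 ]
clock: 5.72
tcp_pos: [0.4966, -0.003, 0.0674]
tcp_rot: [0.001, -0.049, 0.999, -0.0]
wrist_force: [0.3, -0.5, 0.8]
width: -0.0002
clock: 5.98
tcp_pos: [0.4977, -0.0026, 0.0674]
tcp_rot: [0.001, -0.027, 1.0, -0.0]
wrist_force: [0.6, -0.2, -0.1]
width: -0.0004
```

Force went to zero, so the first click has snapped. I'll check it in the images.

```bash
cat > look.py <<'E'
from h import *
import sys
tag=sys.argv[1]
for n,box in [('scene',(200,150,320,240)),('top',(220,170,300,260))]:
    c=vision.capture(n); im=c['img']; x0,y0,x1,y1=box
    hsv=cv2.cvtColor(im,cv2.COLOR_RGB2HSV); m=(hsv[...,1]>110)&(hsv[...,2]>60)&(hsv[...,0]>5)&(hsv[...,0]<22)
    mm=np.zeros_like(m); mm[y0:y1,x0:x1]=m[y0:y1,x0:x1]; ys,xs=np.where(mm)
    if len(xs)>5:
        r=ray(c,np.c_[xs,ys],.082)[:,:2].astype(np.float32); l=cv2.fitLine(r,2,0,.01,.01).ravel()
        k=r.mean(0)-[.510,-.030]
        print(n,len(xs),'line deg',np.degrees(np.arctan2(l[1],l[0])).round(1),'mean',r.mean(0).round(4),'mean deg',np.degrees(np.arctan2(k[1],k[0])).round(1))
    cv2.imwrite(f'pics/{n}{tag}.png',cv2.resize(im[y0:y1,x0:x1,::-1],None,fx=5,fy=5,interpolation=cv2.INTER_CUBIC))
s=readout.state(); print(s['clock'],s['tcp_pos'],s['wrist_force'].round(1))
E
python3 look.py 3
```

```text
scene 21 line deg 76.6 mean [ 0.5154 -0.0195] mean deg 63.0
6.075 [ 0.4974644 -0.0025241  0.0673441] [-0.3 -0.2  0.1]
```

View pics/scene3.png

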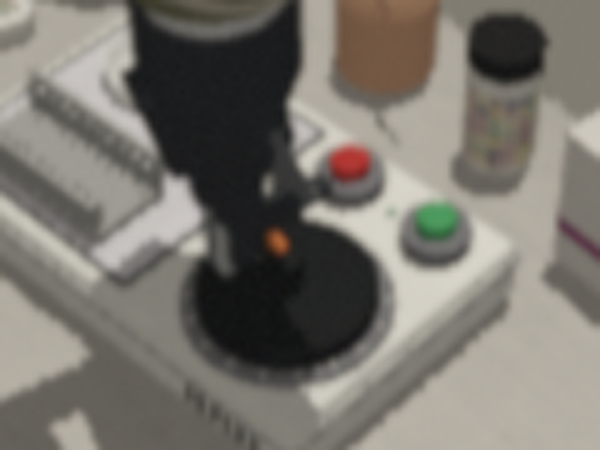

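View pics/top3.png

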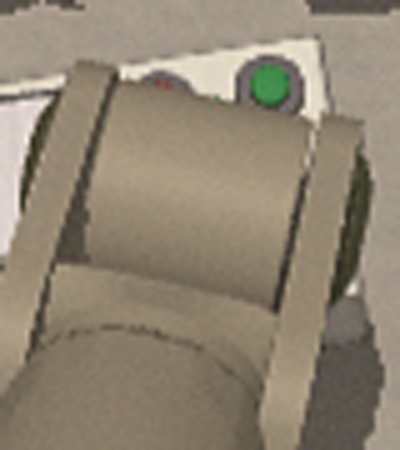

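The scene view shows the visible part of the fin at crop (278,242), with its line at about 77°, which is one click. Next the second click.

```bash
python3 -m jog '[[[0,0,-0.087],[0.15,0.1,0],1],[[0,0,-0.087],[0.15,0.1,0],1],[[0,0,-0.087],[0.15,0.1,0],1],[[0,0,0],[0,0,0],1]]';for i in 1; do python3 -m jog '[[[0,0,-0.044],[0.13,0.02,0],1],[[0,0,0],[0,0,0],1]]'; python3 -m jog '[[[0,0,-0.044],[0.13,0.02,0],1],[[0,0,0],[0,0,0],1]]';  python3 -m jog '[[[0,0,-0.044],[0.13,0.01,0],1],[[0,0,0],[0,0,0],1]]'; done
```

```text
clock: 6.58
tcp_pos: [0.5011, 0.0006, 0.0672]
tcp_rot: [-0.001, 0.103, 0.995, -0.0]
wrist_force: [-5.1, -1.1, 3.0]
width: 0.0003
clock: 6.82
tcp_pos: [0.5022, 0.001, 0.0671]
tcp_rot: [-0.001, 0.124, 0.992, 0.0]
wrist_force: [-6.4, 0.9, 4.1]
width: 0.0001
clock: 7.08
tcp_pos: [0.5037, 0.0014, 0.0672]
tcp_rot: [-0.001, 0.146, 0.989, 0.0]
wrist_force: [-3.2, 1.5, 2.2]
width: 0.0001
clock: 7.32
tcp_pos: [0.506, 0.0011, 0.0674]
tcp_rot: [0.001, 0.168, 0.986, 0.0]
wrist_force: [-0.2, 0.1, 0.2]
width: 0.0001
```

```bash
python3 -m jog '[[[0,0,-0.073],[0.2,0.03,0],1],[[0,0,-0.073],[0.2,0.02,0],1],[[0,0,-0.073],[0.2,0.02,0],1],[[0,0,0],[0,0,0],1]]'; python3 -m jog '[[[0,0,-0.044],[0.13,-0.02,0],1],[[0,0,0],[0,0,0],1]]'; python3 -m jog '[[[0,0,-0.044],[0.13,-0.02,0],1],[[0,0,0],[0,0,0],1]]';  python3 -m jog '[[[0,0,-0.044],[0.13,-0.02,0],1],[[0,0,0],[0,0,0],1]]'; python3 look.py 4
```

```text
clock: 7.82
tcp_pos: [0.5108, 0.0021, 0.0672]
tcp_rot: [-0.001, 0.275, 0.961, -0.0]
wrist_force: [-5.8, 1.4, 3.5]
width: 0.0001
clock: 8.07
tcp_pos: [0.5119, 0.0022, 0.0671]
tcp_rot: [-0.001, 0.296, 0.955, 0.0]
wrist_force: [-5.6, 2.2, 4.6]
width: 0.0003
clock: 8.32
tcp_pos: [0.5144, 0.0014, 0.0674]
tcp_rot: [0.0, 0.317, 0.949, 0.0]
wrist_force: [0.0, -0.5, -0.3]
width: -0.0004
clock: 8.57
tcp_pos: [0.5158, 0.001, 0.0673]
tcp_rot: [0.0, 0.338, 0.941, -0.0]
wrist_force: [-0.4, -0.2, 0.4]
width: 0.0
scene 44 line deg 37.9 mean [ 0.5282 -0.0168] mean deg 36.1
8.675 [0.51562213 0.00111933 0.0673091 ] [ 0.5 -0.2  0.3]
```

View pics/scene4.png

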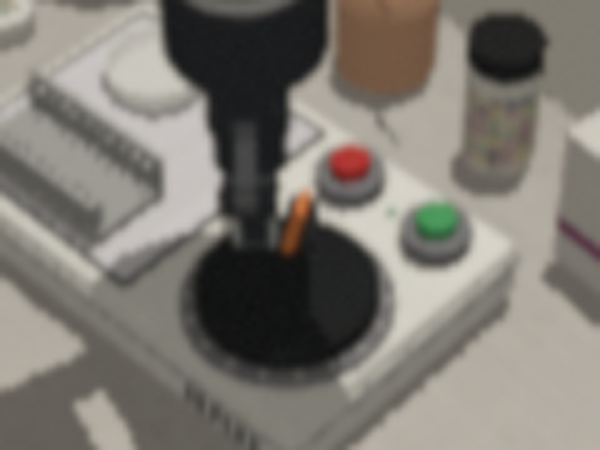

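The fin's line is at 38°, exactly three clicks, and the finger is clear of it. Now the last click, in smaller steps.

```bash
python3 -m jog '[[[0,0,-0.07],[0.2,-0.03,0],1],[[0,0,-0.07],[0.2,-0.04,0],1],[[0,0,-0.07],[0.18,-0.04,0],1],[[0,0,0],[0,0,0],1]]'; python3 -m jog '[[[0,0,-0.03],[0.08,-0.04,0],1],[[0,0,0],[0,0,0],1]]'; python3 -m jog '[[[0,0,-0.03],[0.08,-0.04,0],1],[[0,0,0],[0,0,0],1]]'
```

```text
clock: 9.18
tcp_pos: [0.5202, 0.0008, 0.0671]
tcp_rot: [-0.002, 0.435, 0.9, -0.0]
wrist_force: [-5.2, 3.1, 3.0]
width: -0.0002
clock: 9.43
tcp_pos: [0.5209, 0.0006, 0.0671]
tcp_rot: [-0.002, 0.448, 0.894, -0.0]
wrist_force: [-5.3, 4.3, 3.9]
width: -0.0
clock: 9.68
tcp_pos: [0.5226, -0.0003, 0.0672]
tcp_rot: [-0.0, 0.462, 0.887, 0.0]
wrist_force: [1.0, 0.0, 0.9]
width: 0.0002
```

Force has dropped away, so the fourth click should be in. Checking before I back off.

```bash
python3 look.py 5
```

```text
scene 51 line deg 24.6 mean [ 0.5326 -0.0197] mean deg 24.6
9.775 [ 0.52308566 -0.0007899   0.06734327] [ 0.7  0.4 -0.2]
```

View pics/scene5.png

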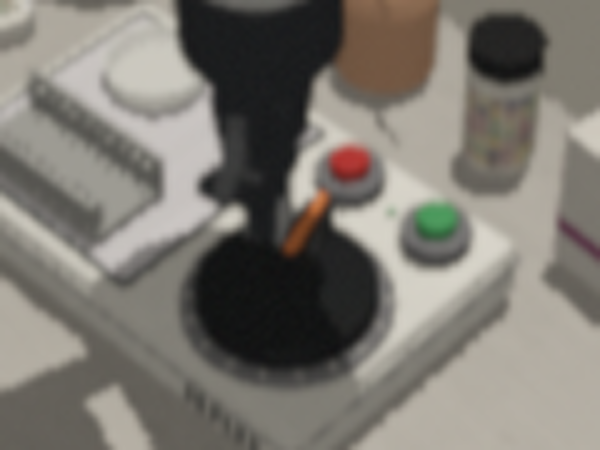

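```bash
python3 -m jog '[[[0,0,0],[-0.25,0.5,0],1],[[0,0,0],[-0.25,0.5,0],1],[[0,0,0],[0,0,1],1],[[0,0,0],[0,0,2],1],[[0,0,0],[-1,1,3],1],[[0,0,0],[-2,2,3],1],[[0,0,0],[-2,2,3],1],[[0,0,0],[-4,3,0],1],[[0,0,0],[-4,3,0],1],[[0,0,0],[0,0,0],1]]'; python3 look.py 6
```

```text
clock: 11.02
tcp_pos: [0.3861, 0.1206, 0.1882]
tcp_rot: [0.0, 0.461, 0.887, 0.0]
wrist_force: [1.2, -0.2, 0.1]
width: 0.0
scene 63 line deg 17.6 mean [ 0.5323 -0.0225] mean deg 18.7
top 40 line deg 17.1 mean [ 0.5328 -0.0212] mean deg 21.1
11.125 [0.38834006 0.11934005 0.1880814 ] [ 0.6 -0.6 -0.2]
```

View pics/scene6.png

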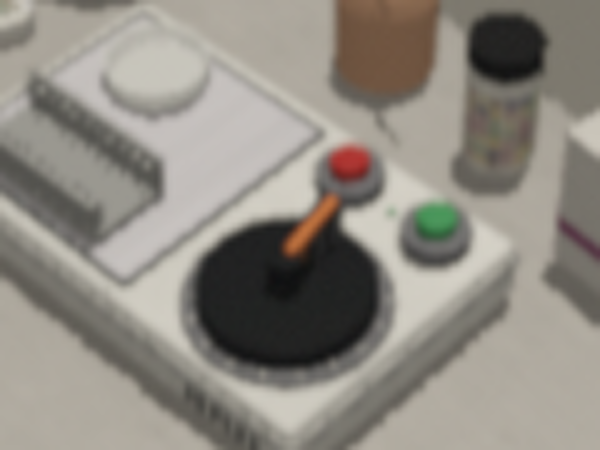

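View pics/top6.png

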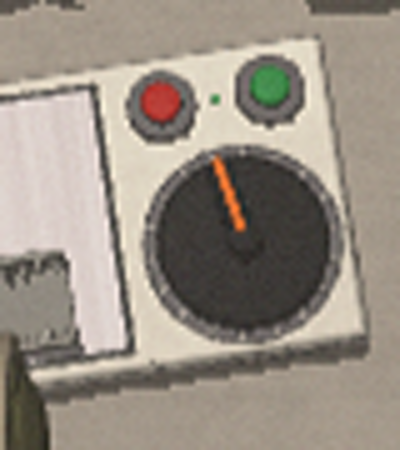

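Both views put the fin at about 17–18°, against 98° at the start, so the dial has turned four clicks. Now to above the green key.

```bash
python3 -m jog '[[[0,0,0],[4.1,-3.3,0],1],[[0,0,0],[4.1,-3.3,0],1],[[0,0,0],[4.1,-3.3,0],1],[[0,0,0],[4.1,-3.3,0],1],[[0,0,0],[4.1,-3.3,0],1],[[0,0,0],[0,0,-3],1],[[0,0,0],[0,0,-3],1],[[0,0,0],[0,0,-3],1],[[0,0,0],[0,0,0],1],[[0,0,0],[0,0,0],1]]'; python3 look.py 7
```

```text
clock: 12.38
tcp_pos: [0.5938, -0.0464, 0.0985]
tcp_rot: [0.001, 0.462, 0.887, 0.0]
wrist_force: [-1.0, 0.1, 0.3]
width: -0.0003
scene 48 line deg 17.0 mean [ 0.5316 -0.0228] mean deg 18.3
12.475 [ 0.5937461  -0.04614629  0.09878813] [-0.6 -0.1  0.4]
```

View pics/scene7.png

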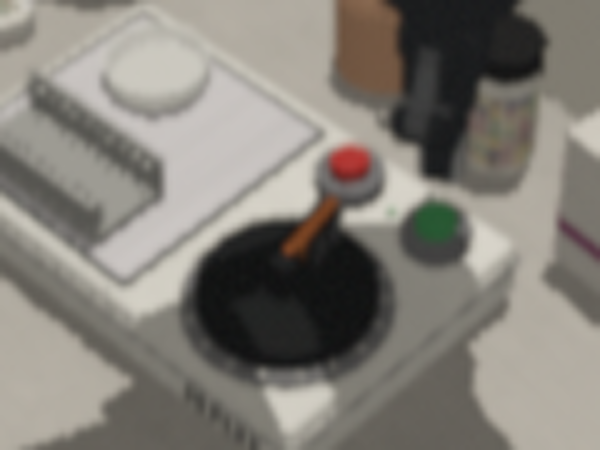

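The fingertip is over the green key, and the fin is unchanged at 17°. Pressing straight down.

```bash
python3 -m jog '[[[0,0,0],[0,0,-1.6],1],[[0,0,0],[0,0,-1.4],1],[[0,0,0],[0,0,0],1],[[0,0,0],[0,0,0],1]]';python3 -m jog '[[[0,0,0],[0,0,-0.3],1],[[0,0,0],[0,0,0],1]]';python3 -m jog '[[[0,0,0],[0,0,-0.2],1],[[0,0,0],[0,0,0],1]]';python3 -m jog '[[[0,0,0],[0,0,-0.2],1],[[0,0,0],[0,0,0],1]]'
```

```text
clock: 12.98
tcp_pos: [0.593, -0.0457, 0.0673]
tcp_rot: [-0.0, 0.462, 0.887, 0.0]
wrist_force: [0.5, -0.5, 0.9]
width: -0.0001
clock: 13.22
tcp_pos: [0.5932, -0.0458, 0.0645]
tcp_rot: [0.0, 0.462, 0.887, 0.0]
wrist_force: [-0.2, 0.5, 1.0]
width: -0.0001
clock: 13.48
tcp_pos: [0.5932, -0.0457, 0.0625]
tcp_rot: [0.0, 0.462, 0.887, 0.0]
wrist_force: [0.9, 0.3, 2.9]
width: -0.0001
clock: 13.72
tcp_pos: [0.5932, -0.0457, 0.0604]
tcp_rot: [0.0, 0.462, 0.887, 0.0]
wrist_force: [1.6, 0.4, 3.7]
width: 0.0001
```

```bash
python3 -m jog '[[[0,0,0],[0,0,-0.1],1],[[0,0,0],[0,0,0],1]]';python3 -m jog '[[[0,0,0],[0,0,-0.1],1],[[0,0,0],[0,0,0],1],[[0,0,0],[0,0,0],1]]';python3 -m jog '[[[0,0,0],[0,0,-0.1],1],[[0,0,0],[0,0,0],1],[[0,0,0],[0,0,0],1]]'
```

```text
clock: 13.98
tcp_pos: [0.5932, -0.0458, 0.06]
tcp_rot: [0.0, 0.462, 0.887, 0.0]
wrist_force: [-0.3, 0.5, 10.0]
width: -0.0001
clock: 14.35
tcp_pos: [0.5933, -0.0458, 0.0599]
tcp_rot: [0.001, 0.462, 0.887, 0.0]
wrist_force: [-5.2, 1.1, 17.4]
width: 0.0002
clock: 14.72
tcp_pos: [0.5933, -0.0458, 0.0597]
tcp_rot: [0.001, 0.462, 0.887, 0.0]
wrist_force: [-7.2, 0.7, 23.1]
width: 0.0001
```

The key has bottomed: the tip is at 60 mm and the force rose sharply. Releasing and retreating.

```bash
python3 -m jog '[[[0,0,0],[0,0,0.5],1],[[0,0,0],[0,0,1.5],1],[[0,0,0],[0,0,4],1],[[0,0,0],[0,0,5],1],[[0,0,0],[-3,2,3],1],[[0,0,0],[-5,4,0],1],[[0,0,0],[-5,4,0],1],[[0,0,0],[-5,4,0],1],[[0,0,0],[-3,4,0],1],[[0,0,0],[0,0,0],1]]'; python3 -m jog '[[[0,0,0],[0,0,0],1],[[0,0,0],[0,0,0],1],[[0,0,0],[0,0,0],1]]'; python3 look.py 8
python3 - <<'E'
from h import *
import pickle
a=pickle.load(open('top0.pkl','rb'))['img']; c=vision.capture('top'); save(c,'topf.png'); s=vision.capture('scene'); save(s,'scenef.png')
d=cv2.absdiff(a,c['img']).max(2)>50; print([ (st[:4].tolist(),int(st[4])) for st in cv2.connectedComponentsWithStats(d.astype(np.uint8))[2][1:] if st[4]>6])
for n,cc,uvz in [('z',s,None)]:
    for p in [(.5935,-.0455,.065),(.586,.0135,.065)]:
        u,v=proj(cc,p)[0].round().astype(int); P=cc['pose']; z=cc['z_map'][v,u]
        q=cv2.undistortPoints(np.array([[[u,v]]],float),K(cc),np.array(cc['dist_coeffs'],float)).ravel()
        print((P@np.array([q[0]*z,q[1]*z,z,1]))[:3].round(4))
E
```

```text
clock: 15.98
tcp_pos: [0.3846, 0.1331, 0.1977]
tcp_rot: [-0.0, 0.461, 0.888, -0.0]
wrist_force: [-0.2, 0.2, -0.1]
width: -0.0001
clock: 16.35
tcp_pos: [0.3869, 0.1309, 0.1971]
tcp_rot: [-0.0, 0.463, 0.887, -0.0]
wrist_force: [0.4, 0.1, -0.1]
width: -0.0001
scene 63 line deg 17.6 mean [ 0.5323 -0.0225] mean deg 18.7
top 40 line deg 17.1 mean [ 0.5328 -0.0212] mean deg 21.1
16.45 [0.3867501  0.13106228 0.19716063] [ 0.5 -0.  -0.2]
[([252, 201, 17, 20], 71), ([212, 236, 5, 6], 13), ([139, 239, 27, 42], 642), ([190, 238, 31, 16], 168), ([202, 240, 7, 5], 9), ([213, 251, 40, 47], 1008), ([194, 252, 7, 4], 18), ([202, 255, 1, 15], 15), ([148, 278, 55, 30], 472), ([214, 299, 5, 44], 154), ([147, 311, 4, 21], 44), ([0, 338, 61, 46], 1555), ([208, 340, 5, 5], 8), ([209, 346, 2, 9], 11), ([202, 356, 51, 28], 1331)]
[ 0.5912 -0.0464  0.0656]
[0.5857 0.0132 0.0646]
```

View pics/scene8.png

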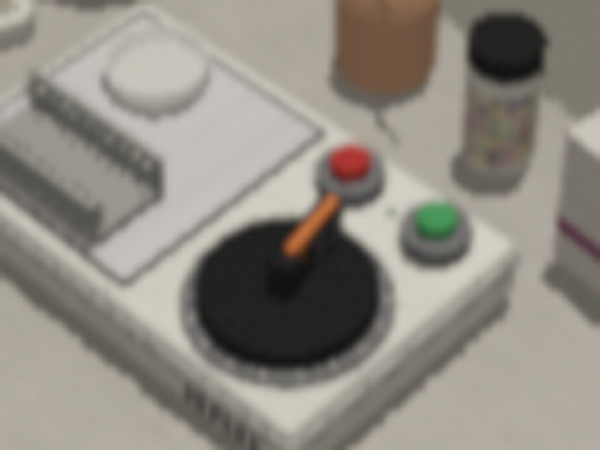

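```bash
ls pics
```

```text
scene0.png
scene2.png
scene3.png
scene4.png
scene5.png
scene6.png
scene7.png
scene8.png
scenec.png
scenef.png
top0.png
top1.png
top3.png
top4.png
top5.png
top6.png
top7.png
top8.png
topc.png
topf.png
wrist0.png
wrist1.png
wrist2.png
```

View pics/topf.png

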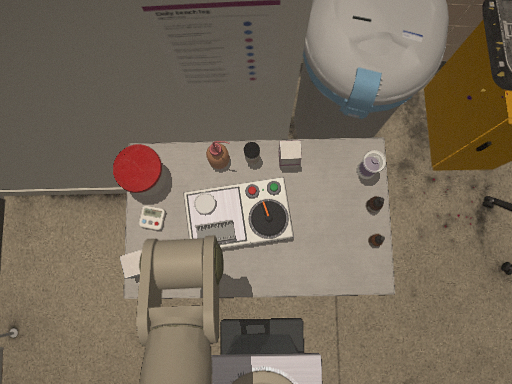

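Both keys are at full height (~65 mm), the fin sits at the fourth click, nothing else has moved, and the arm is clear. Handing in.

```bash
python3 -c "from workcell import robot; print(robot.hand_in())"
```

```text
the job is handed in; nothing more can be done
None
```

I turned the dial four clicks clockwise with the shut fingertips against the fin's trailing cheek. I then pressed the green key fully down, let it spring up, and handed the job in at about 16.5 s of the 51 s allowed. Handing in reports no verdict.

- **Dial:** the push force rose to about 7 N and dropped to zero at each of the four clicks. At the end the fin stands at 17.1° in the top view and 17.6° in the scene view. The key line and warmer yaw put the start at 97–98°, so the turn is about 80°. The first direct fin fits read 99–100°, about 2° high and well inside one click.
- **Mid-snap reading:** one picture taken just as the fourth click let go read 24.6°. Once the finger backed off, the fin had settled at about 17.5°, and it read the same at the last look.
- **Green key:** the tip reached the 60 mm bottom of its travel, and the force then rose to 23 N. Afterwards both key tops measured about 65 mm, which is fully up.
- **Everything else:** in the part of the top view the arm and its shadow left clear, only the fin changed. The arm hid part of the blue-striped carton in that last picture, and no move passed low near it. The final wrist force was near zero, so the arm was touching nothing.

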